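# Find the full canister by its weight and lock it in the stand

### The job

Three matching canisters stand on the sideboard; one is full and two are nearly empty, which only their weight tells. Find the full one, set it gently down upright inside the low rails of the dark wooden stand, then swing the stand's brass keeper bar over its lid until it comes up against the stop in its catch. Leave the two light canisters standing upright on the sideboard, set every canister down gently, and leave the mug, honey pot and bowl where they are.

Things in the scene. Friction and masses are not known exactly. Their poses are not given: they have to be found in the camera images.
- tin_a: lidded octagonal canister, cream with red medallions and a green lid, 60 mm across the flats, 65 mm across corners, 92 mm tall, closed for good. Looks exactly like the other two; an empty one weighs about 150 g, the full one about 500 g, and which is full changes every time. Origin at the centre of its underside, z up, x towards one of its eight flat faces.
- tin_b: lidded octagonal canister, cream with red medallions and a green lid, 60 mm across the flats, 65 mm across corners, 92 mm tall, closed for good. Looks exactly like the other two; an empty one weighs about 150 g, the full one about 500 g, and which is full changes every time. Origin at the centre of its underside, z up, x towards one of its eight flat faces.
- tin_c: lidded octagonal canister, cream with red medallions and a green lid, 60 mm across the flats, 65 mm across corners, 92 mm tall, closed for good. Looks exactly like the other two; an empty one weighs about 150 g, the full one about 500 g, and which is full changes every time. Origin at the centre of its underside, z up, x towards one of its eight flat faces.
- stand: dark wooden canister stand, screwed down: base 160 x 100 x 12 mm (x, y, z) with four rails 14 mm high around a square pocket of 72 x 72 mm, and two posts 16 x 22 mm, 108 mm high, at x = -60 mm (carries the keeper's hinge) and x = +60 mm (carries the brass catch, a C open to -y, top at 130 mm). Origin at the centre of the base's underside, x from hinge post to catch post, z up.
- seat (a point): centre of the stand's pocket floor, 12 mm above the sideboard, axes as the stand's; a canister's underside rests here, its lid then 104 mm above the sideboard
- keeper (a joint): angle of the brass keeper bar about its upright hinge: 0 = closed, against the stop inside the catch, lying along the stand's +x over the canister's lid; grows as it swings open towards the stand's -y side (1.57 = pointing to -y); stiff enough to stay where it is left
- keeper_knob (a point): middle of the black upright round knob on the free end of the keeper bar, 18 mm thick and 28 mm tall, 136 mm above the sideboard, 150 mm from the hinge; x axis along the bar away from the hinge. The bar is 12 mm wide and spans 112 to 122 mm above the sideboard; the knob stands on it, up to 150 mm.
- hinge (a point): hinge axis (upright) of the keeper bar, on top of the hinge post, 117 mm above the sideboard, axes as the stand's
- mug: ochre mug, 76 mm across the rim, 75 mm tall, handle to its +y; origin at the centre of its underside; bystander
- honey_pot: ochre lidded honey pot, 74 mm across, 78 mm tall; origin at the centre of its underside; bystander
- bowl: white bowl, 120 mm across, 50 mm tall; origin at the centre of its underside; bystander
Mind the look-alikes: they are no part of the job. Of the things like the stand, leave any that is blue or pink; of the rest the larger one is meant.

How it is judged:
On the way, in this order (a step that is already met when the one before it is completed fails the run):
1. the full canister stands upright on the pocket floor of the stand, let go (contact force between the fingers and anything else below 0.2 N and ((horizontal distance between tin_a and seat below 0.012 m and z of tin_a in the frame of seat below 0.005 m and angle between tin_a's own z axis and vertical below 0.08 rad and contact force between tin_a and stand above 3 N) or (horizontal distance between tin_b and seat below 0.012 m and z of tin_b in the frame of seat below 0.005 m and angle between tin_b's own z axis and vertical below 0.08 rad and contact force between tin_b and stand above 3 N) or (horizontal distance between tin_c and seat below 0.012 m and z of tin_c in the frame of seat below 0.005 m and angle between tin_c's own z axis and vertical below 0.08 rad and contact force between tin_c and stand above 3 N))), for 0.2 s.
2. the keeper bar is closed over it, against the stop in its catch (value of joint keeper below 0.06 rad), for 0.2 s.
At the end, for the whole second after the job is handed in: Full canister upright (0.08 rad) on the pocket floor, within 12 mm of its centre, bearing over 3 N (a light one bears 1.5 N); keeper within 0.06 rad of its stop, at rest; both light canisters upright (0.08 rad) and at rest on the sideboard (value of joint keeper below 0.06 rad and velocity of joint keeper between -0.05 and 0.05 rad/s and (((horizontal distance between tin_a and seat below 0.012 m and z of tin_a in the frame of seat below 0.005 m and angle between tin_a's own z axis and vertical below 0.08 rad and contact force between tin_a and stand above 3 N) and (height (world z) of tin_b below 0.006 m and angle between tin_b's own z axis and vertical below 0.08 rad and linear speed of tin_b below 0.03 m/s) and (height (world z) of tin_c below 0.006 m and angle between tin_c's own z axis and vertical below 0.08 rad and linear speed of tin_c below 0.03 m/s)) or ((horizontal distance between tin_b and seat below 0.012 m and z of tin_b in the frame of seat below 0.005 m and angle between tin_b's own z axis and vertical below 0.08 rad and contact force between tin_b and stand above 3 N) and (height (world z) of tin_a below 0.006 m and angle between tin_a's own z axis and vertical below 0.08 rad and linear speed of tin_a below 0.03 m/s) and (height (world z) of tin_c below 0.006 m and angle between tin_c's own z axis and vertical below 0.08 rad and linear speed of tin_c below 0.03 m/s)) or ((horizontal distance between tin_c and seat below 0.012 m and z of tin_c in the frame of seat below 0.005 m and angle between tin_c's own z axis and vertical below 0.08 rad and contact force between tin_c and stand above 3 N) and (height (world z) of tin_a below 0.006 m and angle between tin_a's own z axis and vertical below 0.08 rad and linear speed of tin_a below 0.03 m/s) and (height (world z) of tin_b below 0.006 m and angle between tin_b's own z axis and vertical below 0.08 rad and linear speed of tin_b below 0.03 m/s)))); the robot touches nothing.
It fails at once if a canister is let fall from more than about 2 cm (over 0.6 m/s while not held) ((linear speed of tin_a above 0.6 m/s and contact force between the fingers and tin_a below 0.1 N) or (linear speed of tin_b above 0.6 m/s and contact force between the fingers and tin_b below 0.1 N) or (linear speed of tin_c above 0.6 m/s and contact force between the fingers and tin_c below 0.1 N)).
It fails at once if a canister is banged down (over 150 N on the sideboard or stand) (contact force between any of tin_a, tin_b, tin_c and table above 150 N or contact force between any of tin_a, tin_b, tin_c and stand above 150 N).
It fails at once if the mug, honey pot or bowl is moved by more than 25 mm (distance of any of mug, honey_pot, bowl from where it was at the start of the episode above 0.025 m).
It also fails if it takes over 72 s, if anything falls off the work surface, if the arm or the gripper's body presses on something with over 40 N, if the wrist force passes 120 N, or if a joint passes its speed limit or range.

### The arm

A 6-joint arm with a two-finger parallel gripper is mounted at the origin on the work surface. World frame = base frame: x ahead of the robot, y to its left, z up, the work surface at z = 0. Lengths are in m, angles in rad, forces in N, time in s.
With the tool pointing down it reaches from about 0.25 to 0.775 m from the base axis. Payload 4 kg.
Tool frame: the origin (TCP) lies between the finger pads; the fingertips stand 11 mm ahead of it and the grasp point (between the pads) lies 8 mm behind it; z points along the fingers, y is the line along which they close (so a half turn about z gives the same grasp; the last joint's range is limited). The gripper opens to 94 mm and grips with 3 to 60 N. Pads are 16 mm wide; open, the fingers measure 119 mm over their backs; the gripper's body (75 mm by 177 mm) begins 78 mm behind the grasp point.
Start: joints at [-1.334, 0.087, 1.371, -0, 1.684, -0.103], TCP at [0.183, -0.519, 0.217] pointing down, gripper open.
Joint ranges: [-3.1, 3.1], [-0.76, 2.03], [0.27, 2.55], [-1.08, 4.22], [0.17, 2.65], [-2.57, 2.57]. Speed limits (rad/s): [2.79, 2.79, 3.14, 3.14, 3.14, 3.14].

### API

Orientations are given as a unit quaternion [w, x, y, z].
In Python, from bench import * gives the robot as it stands.
- The arm moves only by the shell command python3 -m handwheel 'ROWS' [FORCE]. ROWS is JSON, a list of rows, each a list of 3 entries, a list of its own where there are three numbers: the finger opening in cm, from 0 to 9.4, then the shift along the tool's x, y, z in cm, then the turn, a rotation vector about the tool's x, y, z in degrees. A call has exactly 10 rows; each row shifts and turns the commanded pose from where the row before left it, along the tool's axes as they then stand; what a row does not reach is not made up. A row lasts 1/12 s, in which the tool goes at most 41.7 mm and 7.16 degrees, less where a joint would pass 70% of its speed; a pose out of reach is approached as far as the arm can. A call is refused whole if a number of a shift passes 4.17 or a number of a turn 7.16, either way. A call with a gripper value outside its range is refused whole. The fingers move at their own pace and stop on an object; FORCE is the grip in N (left out, the last holds). Time passes only in rows, so rows that do not move let the fingers close, or fill a call up. It gives the time, the measured TCP pose, the force, the opening and the grip force at its end, in the units of the state.
- get_state(): the state, without advancing time (a new reading comes with each control period).
- capture(name): name is "side" or "top"; returns the picture (400x640x3 uint8, red, green, blue); there is no depth.
- get_calibration(name): a dict with "K" (3x3 intrinsics, pixels), "camera_from_world" (4x4, takes a point from world to camera coordinates). Camera axes: x right, y down, z forward; pixel columns grow to the right and rows downward; lengths in m; the calibration is good to about 2 mm. A picture is of the moment at which its call begins. get_calibration takes no time and is no camera call.
- finish_job(): hands the job in; it is judged then, once.
The state is a dict: "t": time; "joint_positions": joint angles; "dq": joint speeds; "tau": joint torques, N m; "position": TCP position; "tcp_rot": TCP orientation; "force": force on the tool from outside, world axes, zero at the start; "ft_torque": the same for the moment, N m; "finger_gap": finger opening in m; "grip_force": force on a finger pad.
Only numpy, scipy, OpenCV 4.12 (cv2) and the standard library are available. Lean on these libraries where they do the work, as an engineer would, in place of code of your own. Each camera call takes 0.05 s, during which the arm holds its last target. There are 200 camera calls.

## Working session

There is one attempt and no reset: what is moved stays moved. The work goes in short steps, Python scripts to look and compute and a shell command to move; the robot and the scene stay as the last step left them, time stands still between calls to the robot, and variables do not carry over. Pictures are saved under pics/ and viewed, at most 10 in all, crops included, and the job is handed in when it is done.

```bash
mkdir -p pics; ls; python3 - <<'E'
from bench import *
import cv2
for n in("side","top"):
    cv2.imwrite(f"pics/{n}0.png",capture(n)[:,:,::-1]); c=get_calibration(n); print(n,c)
s=get_state(); print(s)
E
```

```text
pics
side {'K': array([[453.37777007,   0.        , 326.40036828],
       [  0.        , 453.37777007, 200.93231711],
       [  0.        ,   0.        ,   1.        ]]), 'camera_from_world': array([[-0.88799354, -0.45948008,  0.01858817,  0.51901118],
       [-0.32271357,  0.5938623 , -0.73700986,  0.21344704],
       [ 0.32760253, -0.66045865, -0.67562634,  1.35543699],
       [ 0.        ,  0.        ,  0.        ,  1.        ]])}
top {'K': array([[516.4403902 ,   0.        , 329.82762424],
       [  0.        , 516.4403902 , 201.13214113],
       [  0.        ,   0.        ,   1.        ]]), 'camera_from_world': array([[-0.02153678, -0.99974753, -0.00640678,  0.06349577],
       [-0.9842673 ,  0.0223265 , -0.17526954,  0.55727515],
       [ 0.17536833,  0.00253124, -0.98449964,  1.50873508],
       [ 0.        ,  0.        ,  0.        ,  1.        ]])}
{'t': 0.1, 'joint_positions': array([-1.33406020e+00,  8.78730995e-02,  1.37206486e+00, -4.94358933e-06,
        1.68357820e+00, -1.03081427e-01]), 'dq': array([-0.00101214, -0.00088215, -0.00248022, -0.00010164, -0.0012285 ,
       -0.00046609]), 'tau': array([ 2.11690094e-03, -3.41252875e+01, -3.03301907e+01,  7.19053578e-02,
        3.04252363e-02, -9.89181558e-05]), 'position': array([ 0.18321992, -0.51810339,  0.21544497]), 'tcp_rot': array([-9.59442962e-04,  9.85599787e-01,  1.69092091e-01, -6.66745013e-05]), 'force': array([0.62819777, 0.29690333, 0.62701203]), 'ft_torque': array([-0.04312154,  0.02589544,  0.00042044]), 'grip_force': 0.0, 'finger_gap': 0.09400610392215697}
```

View pics/top0.png

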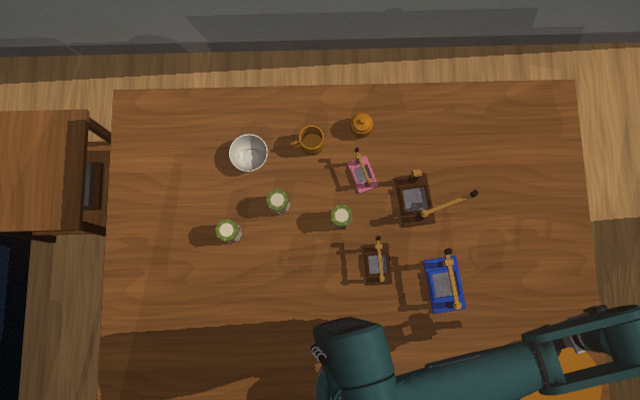

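View pics/side0.png

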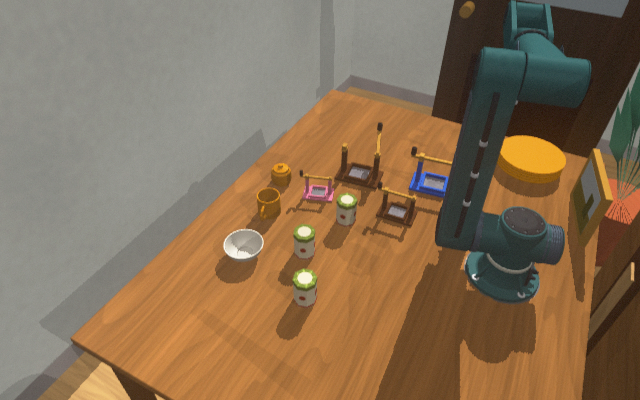

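The top view shows three canisters with lids near (227,230), (278,201) and (341,215). The larger brown stand is at (412,200): hinge near (424,212), knob near (474,194), catch near (416,173). The small brown, pink and blue ones are decoys. The side view agrees with this.

```bash
cat > h.py <<'E'
from bench import *
import cv2, numpy as np
def ray(n,u,v,z):
    c=get_calibration(n);T=c["camera_from_world"];R=T[:3,:3];o=-R.T@T[:3,3]
    d=R.T@np.linalg.inv(c["K"])@[u,v,1];return (o+d*(z-o[2])/d[2])
def blobs(m,amin=20):
    n,l,s,c=cv2.connectedComponentsWithStats(m.astype(np.uint8));return [(s[i],c[i],l==i) for i in range(1,n) if s[i][4]>=amin]
def proj(n,p):
    c=get_calibration(n);q=c["K"]@(c["camera_from_world"]@np.r_[p,1])[:3];return q[:2]/q[2]
E
python3 - <<'E'
from h import *
for n in("top","side"):
    im=cv2.imread(f"pics/{n}0.png");h=cv2.cvtColor(im,cv2.COLOR_BGR2HSV);H,S,V=cv2.split(h)
    g=(H>28)&(H<75)&(S>60)&(V>60)
    print(n,"green")
    for s,c,l in blobs(g,40):
        hull=cv2.convexHull(np.argwhere(l)[:,::-1].astype(np.int32));(u,v),r=cv2.minEnclosingCircle(hull)
        e=cv2.moments(hull);u2,v2=e['m10']/e['m00'],e['m01']/e['m00']
        print(s,np.round([u,v,r,u2,v2],1),ray(n,u2,v2,.088).round(3))
im=cv2.imread("pics/top0.png");h=cv2.cvtColor(im,cv2.COLOR_BGR2HSV);H,S,V=cv2.split(h)
brass=(H>14)&(H<28)&(S>120)&(V>140)
for s,c,l in blobs(brass,8):
    p=np.argwhere(l)[:,::-1].astype(np.float32);r=cv2.minAreaRect(p);print("brass",s,c.round(1),np.round(cv2.boxPoints(r),0).tolist())
cv2.imwrite("pics/crop.png",cv2.resize(im[145:255,330:490],None,fx=5,fy=5,interpolation=cv2.INTER_CUBIC))
E
```

```text
top green
[266 189  23  22 207] [277.  199.7  11.1 277.1 199.8] [0.559 0.206 0.088]
[331 205  21  22 211] [341.1 215.2  11.  341.  215.4] [0.508 0.019 0.088]
[215 219  23  22 218] [226.1 230.   11.3 226.3 229.9] [0.473 0.355 0.088]
side green
[ 609   86   31   93 1166] [626.5 132.   46.8 624.8 128.2] [-0.281 -0.886  0.088]
[622 159   7  23  45] [624.5 170.   11.3 625.1 169.2] [-0.289 -0.595  0.088]
[337 193  20  16 140] [346.5 200.5   9.6 346.5 200.5] [0.503 0.021 0.088]
[294 224  21  19 175] [304.  233.   10.4 304.  232.6] [0.553 0.208 0.088]
[293 268  24  23 236] [304.5 278.5  11.8 304.4 278.8] [0.469 0.356 0.088]
brass [  523    48   117   174 10606] [603.  122.6] [[523.0, 54.0], [639.0, 47.0], [649.0, 218.0], [533.0, 224.0]]
brass [ 455   55   66   27 1437] [486.3  68.3] [[454.0, 57.0], [519.0, 54.0], [520.0, 80.0], [455.0, 82.0]]
brass [425  59  28  24 527] [438.6  70.2] [[424.0, 60.0], [451.0, 58.0], [452.0, 81.0], [426.0, 83.0]]
brass [ 357   61   66   23 1304] [389.2  72.4] [[356.0, 63.0], [421.0, 60.0], [422.0, 82.0], [357.0, 85.0]]
brass [326  64  29  21 504] [340.7  74.3] 
[... 1457 characters left out ...]
0, 154.0], [359.0, 152.0], [373.0, 180.0], [368.0, 182.0]]
brass [413 170   8   6  38] [416.7 172. ] [[413.0, 170.0], [420.0, 170.0], [420.0, 175.0], [413.0, 175.0]]
brass [423 198  43  18 133] [441.7 206.1] [[422.0, 210.0], [464.0, 196.0], [466.0, 202.0], [424.0, 216.0]]
brass [376 241   8  41 103] [379.8 260.4] [[376.0, 241.0], [381.0, 241.0], [383.0, 281.0], [378.0, 281.0]]
brass [445 255  16  54 203] [452.3 280.4] [[444.0, 256.0], [451.0, 254.0], [461.0, 308.0], [454.0, 309.0]]
brass [558 348  38  25 574] [574.1 360.1] [[556.0, 351.0], [589.0, 342.0], [595.0, 364.0], [562.0, 373.0]]
brass [521 386  81  14 566] [569.5 395.1] [[521.0, 386.0], [601.0, 386.0], [601.0, 399.0], [521.0, 399.0]]
```

View pics/crop.png

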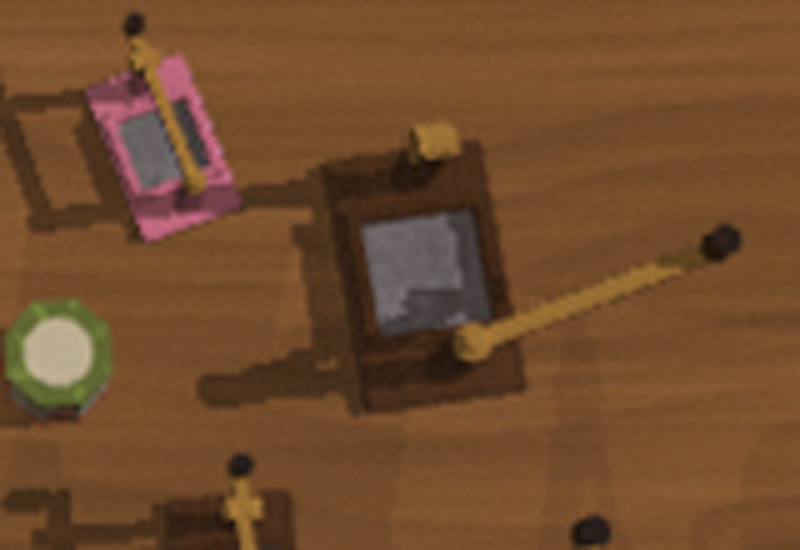

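The crop shows the stand's base-top corners at about (322,168), (482,143), (523,388) and (363,410) in crop pixels. The hinge cap is at (474,343), the catch at (435,142) and the knob at (722,242).

```bash
python3 - <<'E'
from h import *
f=lambda U,V,z:ray("top",330+U/5-.4,145+V/5-.4,z)
b=np.array([f(*p,.012) for p in [(322,168),(482,143),(523,388),(363,410)]])
print(b.round(3),"c",b.mean(0).round(4),"L",np.linalg.norm(b[0]-b[3]),np.linalg.norm(b[1]-b[2]),np.linalg.norm(b[0]-b[1]))
fl=np.array([f(*p,.012) for p in [(362,226),(473,210),(492,322),(380,335)]]);print("floor",fl.mean(0).round(4))
d=(b[0]+b[1]-b[2]-b[3]);yaw=np.arctan2(d[1],d[0]);print("yaw",yaw)
h=f(474,343,.122);c=f(435,142,.13);k=f(722,242,.15)
print("hinge",h,"catch",c,"mid",(h+c)/2,"HC",np.linalg.norm((h-c)[:2]),"yaw",np.arctan2(*(c-h)[[1,0]]))
print("knob",k,"r",np.linalg.norm((k-h)[:2]),"ang",np.arctan2(*(k-h)[[1,0]]))
# side view check
im=cv2.imread("pics/side0.png");m=b.mean(0)
R=np.array([[np.cos(yaw),-np.sin(yaw)],[np.sin(yaw),np.cos(yaw)]])
P=lambda x,y,z:np.r_[m[:2]+R@[x,y],z]
for p in [(.08,.05,.012),(.08,-.05,.012),(-.08,-.05,.012),(-.08,.05,.012),(-.06,0,.122),(.06,0,.13)]:
    u=proj("side",P(*p));cv2.circle(im,tuple(int(round(8*t)) for t in u),10,(0,255,0),-1,shift=3)
cv2.circle(im,tuple(int(t) for t in proj("side",k)),2,(255,0,255),1)
# octagon orientation
cr=im[110:200,270:400]
t=cv2.imread("pics/top0.png")
A=cv2.resize(cr,None,fx=6,fy=6,interpolation=cv2.INTER_CUBIC)
cv2.imwrite("pics/side1.png",A)
H,S,V=cv2.split(cv2.cvtColor(t,cv2.COLOR_BGR2HSV))
for uv in((277,200),(341,215),(226,230)):
    g=np.zeros(H.shape,np.uint8);g[uv[1]-14:uv[1]+14,uv[0]-14:uv[0]+14]=1
    g=(g>0)&(H>28)&(H<75)&(S>60)&(V>60)
    ps=np.array([ray("top",q[1],q[0],.085)[:2] for q in np.argwhere(g)]);ps-= (ps.min(0)+ps.max(0))/2
    a=np.arange(0,45,5);w=[max((ps@[np.cos(np.radians(x+o)),np.sin(np.radians(x+o))]).ptp() if 0 else np.ptp(ps@[np.cos(np.radians(x+o)),np.sin(np.radians(x+o))]) for o in(0,)) for x in range(0,180,5)]
    w=np.array(w).reshape(4,9).mean(0);print(uv,dict(zip(a.tolist(),(w*1e3).round(1).tolist())))
E
```

```text
[[ 0.633 -0.15   0.012]
 [ 0.647 -0.25   0.012]
 [ 0.492 -0.267  0.012]
 [ 0.481 -0.169  0.012]] c [ 0.5634 -0.209   0.012 ] L 0.15327008222627891 0.1553340980616944 0.10125278170874386
floor [ 0.5653 -0.2118  0.012 ]
yaw 0.11451787894212097
hinge [ 0.50444533 -0.21859373  0.122     ] catch [ 0.62088896 -0.20096288  0.13      ] mid [ 0.56266714 -0.20977831  0.126     ] HC 0.11777081774424833 yaw 0.15026964237619928
knob [ 0.55470483 -0.35636766  0.15      ] r 0.1466549451947299 ang -1.2210007320347707
(277, 200) {0: 64.1, 5: 63.9, 10: 63.2, 15: 62.3, 20: 61.6, 25: 62.3, 30: 63.4, 35: 64.1, 40: 64.3}
(341, 215) {0: 60.7, 5: 61.5, 10: 62.1, 15: 62.9, 20: 63.4, 25: 63.6, 30: 63.4, 35: 62.7, 40: 61.6}
(226, 230) {0: 63.7, 5: 63.4, 10: 62.8, 15: 62.3, 20: 63.0, 25: 63.9, 30: 64.5, 35: 64.7, 40: 64.4}
```

View pics/side1.png

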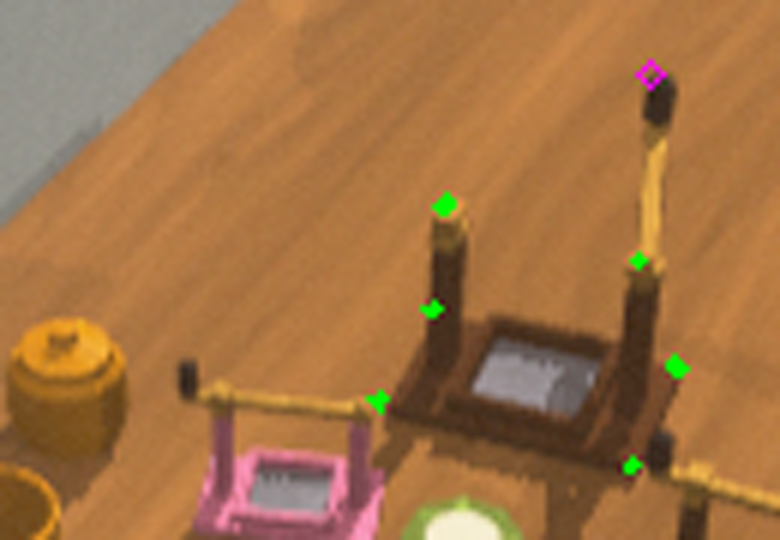

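```bash
cat > to.py <<'E'
import sys
from h import *
from scipy.spatial.transform import Rotation as Ro
x,y,z,a=map(float,sys.argv[1:5]) # target TCP, yaw deg of tool x
s=get_state();q=s["tcp_rot"];R=Ro.from_quat(np.r_[q[1:],q[0]]).as_matrix()
d=R.T@(np.array([x,y,z])-s["position"]);cur=np.degrees(np.arctan2(R[1,0],R[0,0]))
c,si=np.cos(np.radians(a)),np.sin(np.radians(a));G=np.array([[c,si,0],[si,-c,0],[0,0,-1]])
print("t",round(s["t"],2),"pos",s["position"].round(4),"yaw",cur.round(2),"tilt",np.degrees(np.arccos(-R[2,2])).round(2),"F",s["force"].round(2),"gap",round(s["finger_gap"],4),"grip",round(s["grip_force"],1))
print("shift now-axes cm",(d*100).round(2),"after-turn cm",(G.T@R@d*100).round(2),"turn tool z deg",round((cur-a+180)%360-180,2))
print("align err rotvec deg (now axes)",np.degrees(Ro.from_matrix(R.T@G).as_rotvec()).round(2))
E
python3 -m handwheel '[[9.4,[0,0,0],[0,0,6.5]],[9.4,[0,0,0],[0,0,6.5]],[9.4,[0,0,0],[0,0,6.5]],[9.4,[2.06,-3.43,0],[0,0,0]],[9.4,[2.06,-3.43,0],[0,0,0]],[9.4,[2.06,-3.43,0],[0,0,0]],[9.4,[2.06,-3.43,0],[0,0,0]],[9.4,[2.06,-3.43,0],[0,0,0]],[9.4,[2.06,-3.43,0],[0,0,0]],[9.4,[2.06,-3.43,0],[0,0,0]]]' 20; python3 to.py .506 .020 .21 0
```

```text
t: 0.93
position: [0.3279, -0.2766, 0.2161]
tcp_rot: [-0.0, 1.0, -0.001, -0.0]
force: [0.8, -0.4, -0.5]
finger_gap: 0.0941
grip_force: 0.0
t 0.93 pos [ 0.3279 -0.2766  0.2161] yaw -0.07 tilt 0.02 F [ 0.75 -0.4  -0.54] gap 0.0941 grip 0.0
shift now-axes cm [ 17.77 -29.68   0.61] after-turn cm [ 17.81 -29.66   0.61] turn tool z deg -0.07
align err rotvec deg (now axes) [-0.02  0.01 -0.07]
```

```bash
python3 -m handwheel '[[9.4,[1.98,-3.3,0],[0,0,0]],[9.4,[1.98,-3.3,0],[0,0,0]],[9.4,[1.98,-3.3,0],[0,0,0]],[9.4,[1.98,-3.3,0],[0,0,0]],[9.4,[1.98,-3.3,0],[0,0,0]],[9.4,[1.98,-3.3,0],[0,0,0]],[9.4,[1.98,-3.3,0],[0,0,0]],[9.4,[1.98,-3.3,0],[0,0,0]],[9.4,[1.8,-3,0],[0,0,0]],[9.4,[0,0,0],[0,0,0]]]'; python3 to.py .506 .020 .062 0
```

```text
t: 1.77
position: [0.5057, 0.0204, 0.2152]
tcp_rot: [-0.001, 1.0, 0.003, -0.0]
force: [-0.6, -0.1, -0.1]
finger_gap: 0.0938
grip_force: 0.0
t 1.77 pos [0.5057 0.0204 0.2152] yaw 0.36 tilt 0.17 F [-0.64 -0.08 -0.08] gap 0.0938 grip 0.0
shift now-axes cm [ 0.04  0.09 15.32] after-turn cm [ 0.03  0.04 15.32] turn tool z deg 0.36
align err rotvec deg (now axes) [-0.17  0.05  0.36]
```

```bash
python3 -m handwheel '[[9.4,[0,0.05,2.5],[0,0,0]],[9.4,[0,0,2.5],[0,0,0]],[9.4,[0,0,2.5],[0,0,0]],[9.4,[0,0,2.5],[0,0,0]],[9.4,[0,0,2.5],[0,0,0]],[9.4,[0,0,2.0],[0,0,0]],[9.4,[0,0,0.7],[0,0,0]],[9.4,[0,0,0],[0,0,0]],[5,[0,0,0],[0,0,0]],[5,[0,0,0],[0,0,0]]]' 20;python3 -m handwheel '[[5,[0,0,0],[0,0,0]],[5,[0,0,0],[0,0,0]],[5,[0,0,0],[0,0,0]],[5,[0,0,-0.5],[0,0,0]],[5,[0,0,-0.5],[0,0,0]],[5,[0,0,-1],[0,0,0]],[5,[0,0,-1],[0,0,0]],[5,[0,0,0],[0,0,0]],[5,[0,0,0],[0,0,0]],[5,[0,0,0],[0,0,0]]]'; python3 to.py .506 .020 .215 0
```

```text
t: 2.6
position: [0.5053, 0.0145, 0.0662]
tcp_rot: [0.0, 1.0, -0.0, 0.001]
force: [0.9, 0.4, 0.6]
finger_gap: 0.0842
grip_force: 0.0
t: 3.43
position: [0.5042, 0.0148, 0.0946]
tcp_rot: [0.0, 1.0, -0.0, 0.0]
force: [-1.1, 0.0, -1.0]
finger_gap: 0.0603
grip_force: 19.7
t 3.43 pos [0.5042 0.0148 0.0946] yaw -0.03 tilt 0.01 F [-1.12  0.01 -0.96] gap 0.0603 grip 19.7
shift now-axes cm [  0.18  -0.52 -12.04] after-turn cm [  0.18  -0.52 -12.04] turn tool z deg -0.03
align err rotvec deg (now axes) [ 0.01 -0.01 -0.03]
```

```bash
python3 - <<'E'
from h import *
F=[]
for i in range(6):
    im=capture("side");F.append(get_state()["force"])
print(np.mean(F,0).round(2),np.std(F,0).round(2),get_state()["position"])
E
```

```text
[-0.05  0.03 -1.16] [0.41 0.49 0.44] [0.5039208  0.01487716 0.09400417]
```

```bash
python3 -m handwheel '[[5,[0,0,0.8],[0,0,0]],[5,[0,0,0.8],[0,0,0]],[5,[0,0,0.6],[0,0,0]],[5,[0,0,0.4],[0,0,0]],[5,[0,0,0.3],[0,0,0]],[5,[0,0,0.1],[0,0,0]],[5,[0,0,0],[0,0,0]],[9.4,[0,0,0],[0,0,0]],[9.4,[0,0,0],[0,0,0]],[9.4,[0,0,0],[0,0,0]]]';python3 to.py .556 .207 .21 20; python3 -m handwheel '[[9.4,[0,0,0],[0,0,0]],[9.4,[0,0,-2.5],[0,0,0]],[9.4,[0,0,-2.5],[0,0,0]],[9.4,[0,0,-2.5],[0,0,0]],[9.4,[0,0,-2.5],[0,0,0]],[9.4,[0,0,-2.5],[0,0,0]],[9.4,[0,0,0],[0,0,-6.6]],[9.4,[0,0,0],[0,0,-6.7]],[9.4,[0,0,0],[0,0,-6.7]],[9.4,[0,0,0],[0,0,0]]]'; python3 to.py .556 .207 .19 20
```

```text
t: 4.57
position: [0.5043, 0.0148, 0.0643]
tcp_rot: [0.0, 1.0, -0.0, 0.0]
force: [-0.4, -0.1, 0.5]
finger_gap: 0.0768
grip_force: 0.0
t 4.57 pos [0.5043 0.0148 0.0643] yaw -0.03 tilt 0.02 F [-0.44 -0.05  0.52] gap 0.0768 grip 0.0
shift now-axes cm [  5.17 -19.22 -14.58] after-turn cm [ 11.44 -16.29 -14.57] turn tool z deg -20.03
align err rotvec deg (now axes) [ 2.000e-02 -1.000e-02 -2.003e+01]
t: 5.4
position: [0.5042, 0.0148, 0.1894]
tcp_rot: [0.0, 0.985, 0.174, -0.0]
force: [0.4, 0.1, -1.1]
finger_gap: 0.0942
grip_force: 0.0
t 5.4 pos [0.5042 0.0148 0.1894] yaw 20.07 tilt 0.01 F [ 0.4   0.08 -1.15] gap 0.0942 grip 0.0
shift now-axes cm [ 11.46 -16.27  -0.06] after-turn cm [ 11.44 -16.29  -0.06] turn tool z deg 0.07
align err rotvec deg (now axes) [0.01 0.   0.07]
```

```bash
python3 -m handwheel '[[9.4,[2.29,-3.26,0],[0,0,0]],[9.4,[2.29,-3.26,0],[0,0,0]],[9.4,[2.29,-3.26,0],[0,0,0]],[9.4,[2.29,-3.26,0],[0,0,0]],[9.4,[2.29,-3.26,0],[0,0,0]],[9.4,[0,0,0],[0,0,0]],[9.4,[0,0,0],[0,0,0]],[9.4,[0,0,2],[0,0,0]],[9.4,[0,0,2],[0,0,0]],[9.4,[0,0,2],[0,0,0]]]';python3 to.py .556 .207 .062 20
```

```text
t: 6.23
position: [0.5563, 0.2057, 0.1292]
tcp_rot: [0.0, 0.985, 0.172, 0.001]
force: [0.1, -0.3, -0.4]
finger_gap: 0.0942
grip_force: 0.0
t 6.23 pos [0.5563 0.2057 0.1292] yaw 19.77 tilt 0.08 F [ 0.09 -0.32 -0.42] gap 0.0942 grip 0.0
shift now-axes cm [ 0.   -0.14  6.72] after-turn cm [ 0.01 -0.13  6.72] turn tool z deg -0.23
align err rotvec deg (now axes) [ 0.05 -0.06 -0.23]
```

```bash
python3 -m handwheel '[[9.4,[0,0,2.2],[0,0,0]],[9.4,[0,0,2.2],[0,0,0]],[9.4,[0,0,1.8],[0,0,0]],[9.4,[0,0,0.4],[0,0,0]],[9.4,[0,0,0],[0,0,0]],[5,[0,0,0],[0,0,0]],[5,[0,0,0],[0,0,0]],[5,[0,0,0],[0,0,0]],[5,[0,0,0],[0,0,0]],[5,[0,0,0],[0,0,0]]]' 20;python3 to.py .556 .207 .062 20;python3 -m handwheel '[[5,[0,0,0],[0,0,0]],[5,[0,0,-0.5],[0,0,0]],[5,[0,0,-0.5],[0,0,0]],[5,[0,0,-1],[0,0,0]],[5,[0,0,-1],[0,0,0]],[5,[0,0,0],[0,0,0]],[5,[0,0,0],[0,0,0]],[5,[0,0,0],[0,0,0]],[5,[0,0,0],[0,0,0]],[5,[0,0,0],[0,0,0]]]'; python3 - <<'E'
from h import *
F=[]
for i in range(4):
    im=capture("side");F.append(get_state()["force"])
print(np.mean(F,0).round(2),np.std(F,0).round(2),get_state()["position"])
E
```

```text
t: 7.07
position: [0.5567, 0.2073, 0.0645]
tcp_rot: [-0.0, 0.985, 0.173, 0.001]
force: [-0.3, 0.6, 0.0]
finger_gap: 0.0639
grip_force: 0.0
t 7.07 pos [0.5567 0.2073 0.0645] yaw 19.97 tilt 0.1 F [-0.26  0.57  0.02] gap 0.0639 grip 0.0
shift now-axes cm [-0.08  0.    0.25] after-turn cm [-0.08  0.    0.25] turn tool z deg -0.03
align err rotvec deg (now axes) [ 0.02 -0.1  -0.03]
t: 7.9
position: [0.5557, 0.207, 0.0927]
tcp_rot: [0.0, 0.985, 0.173, -0.001]
force: [-1.1, -0.2, -5.5]
finger_gap: 0.06
grip_force: 20.0
[ 0.2   0.33 -5.51] [0.28 0.31 0.59] [0.55597151 0.20709745 0.09306337]
```

```bash
python3 -m handwheel '[[5,[0,0,-2.5],[0,0,0]],[5,[0,0,-2.5],[0,0,0]],[5,[0,0,-2.5],[0,0,0]],[5,[0,0,-2.5],[0,0,0]],[5,[0,0,-2.5],[0,0,0]],[5,[0,0,-1.5],[0,0,0]],[5,[0,0,0],[0,0,5]],[5,[0,0,0],[0,0,5]],[5,[0,0,0],[0,0,2]],[5,[0,0,0],[0,0,0]]]' 30;python3 to.py .562 -.21 .23 8
python3 - <<'E'
from h import *
f=lambda U,V,z:ray("side",270+U/6-.4,110+V/6-.4,z)
b=[f(495,335,.012),f(612,355,.012),f(580,418,.012),f(470,397,.012)];print(np.round(b,3),np.mean(b,0))
h=f(648,262,.122);c=f(450,205,.13);print("hinge",h,"catch",c,"mid",(h+c)/2,np.linalg.norm((h-c)[:2]),np.arctan2(*(c-h)[[1,0]]))
# gray floor masks both views
for n,uv,z in(("top",(414,199),.012),("side",(361,173),.012)):
    im=cv2.imread(f"pics/{n}0.png");S=cv2.cvtColor(im,cv2.COLOR_BGR2HSV)[:,:,1]
    for s,c,l in blobs(S<70,30):
        if l[uv[1]-6:uv[1]+6,uv[0]-6:uv[0]+6].any():
            r=cv2.boxPoints(cv2.minAreaRect(np.argwhere(l)[:,::-1].astype(np.float32)));g=np.array([ray(n,*p,z) for p in r])
            print(n,s,g.round(4)[:,:2].tolist(),g.mean(0).round(4),np.linalg.norm(g[0]-g[1]).round(3),np.linalg.norm(g[1]-g[2]).round(3))
E
```

```text
t: 8.93
position: [0.5561, 0.2071, 0.2334]
tcp_rot: [0.0, 0.998, 0.069, -0.0]
force: [-0.4, 1.2, -4.6]
finger_gap: 0.0602
grip_force: 30.0
t 8.93 pos [0.5561 0.2071 0.2334] yaw 7.94 tilt 0.01 F [-0.4   1.17 -4.58] gap 0.0602 grip 30.0
shift now-axes cm [-5.18 41.39  0.35] after-turn cm [-5.22 41.39  0.34] turn tool z deg -0.06
align err rotvec deg (now axes) [ 0.01  0.   -0.06]
[[ 0.601 -0.242  0.012]
 [ 0.529 -0.259  0.012]
 [ 0.522 -0.193  0.012]
 [ 0.589 -0.18   0.012]] [ 0.56025658 -0.21866418  0.012     ]
hinge [ 0.49835493 -0.21682362  0.122     ] catch [ 0.61927223 -0.20211805  0.13      ] mid [ 0.55881358 -0.20947084  0.126     ] 0.12180823547808796 0.12102238704195592
top [402 187  26  25 505] [[0.5965, -0.1724], [0.6073, -0.2415], [0.5366, -0.2499], [0.526, -0.1814]] [ 0.5666 -0.2113  0.012 ] 0.07 0.071
side [349 167  21  12 176] [[0.5888, -0.1839], [0.6057, -0.2415], [0.534, -0.2493], [0.519, -0.1921]] [ 0.5619 -0.2167  0.012 ] 0.06 0.072
```

```bash
python3 -m handwheel '[[5,[-0.47,3.76,0],[0,0,0]],[5,[-0.47,3.76,0],[0,0,0]],[5,[-0.47,3.76,0],[0,0,0]],[5,[-0.47,3.76,0],[0,0,0]],[5,[-0.47,3.76,0],[0,0,0]],[5,[-0.47,3.76,0],[0,0,0]],[5,[-0.47,3.76,0],[0,0,0]],[5,[-0.47,3.76,0],[0,0,0]],[5,[-0.47,3.76,0],[0,0,0]],[5,[-0.47,3.76,0],[0,0,0]]]';python3 to.py .562 -.2095 .23 8
```

```text
t: 9.77
position: [0.5614, -0.1735, 0.2334]
tcp_rot: [0.0, 0.998, 0.07, 0.0]
force: [0.6, 0.4, -4.7]
finger_gap: 0.0596
grip_force: 30.0
t 9.77 pos [ 0.5614 -0.1735  0.2334] yaw 8.04 tilt 0.01 F [ 0.61  0.42 -4.71] gap 0.0596 grip 30.0
shift now-axes cm [-0.44  3.57  0.34] after-turn cm [-0.44  3.57  0.34] turn tool z deg 0.04
align err rotvec deg (now axes) [ 0.   -0.    0.04]
```

```bash
python3 -m handwheel '[[5,[-0.22,1.8,0],[0,0,0]],[5,[-0.22,1.77,0],[0,0,0]],[5,[0,0,0],[0,0,0]],[5,[0,0,0],[0,0,0]],[5,[0,0,2.5],[0,0,0]],[5,[0,0,2.5],[0,0,0]],[5,[0,0,2.5],[0,0,0]],[5,[0,0,2.5],[0,0,0]],[5,[0,0,2.5],[0,0,0]],[5,[0,0,0],[0,0,0]]]';python3 to.py .562 -.2095 .077 8; python3 - <<'E'
from h import *
a=capture("side")[100:200,290:420,::-1];b=capture("top")[150:250,350:480,::-1]
cv2.imwrite("pics/hov.png",np.hstack([cv2.resize(x,None,fx=3,fy=4.6*3/4.6,interpolation=cv2.INTER_CUBIC) for x in(a,b)]))
E
```

```text
t: 10.6
position: [0.5586, -0.2043, 0.1017]
tcp_rot: [-0.003, 0.997, 0.071, -0.006]
force: [-2.4, 2.0, -7.9]
finger_gap: 0.0596
grip_force: 30.0
t 10.6 pos [ 0.5586 -0.2043  0.1017] yaw 8.1 tilt 0.75 F [-2.41  2.01 -7.9 ] gap 0.0596 grip 30.0
shift now-axes cm [0.29 0.58 2.46] after-turn cm [0.26 0.56 2.47] turn tool z deg 0.1
align err rotvec deg (now axes) [-0.44  0.61  0.1 ]
```

View pics/hov.png

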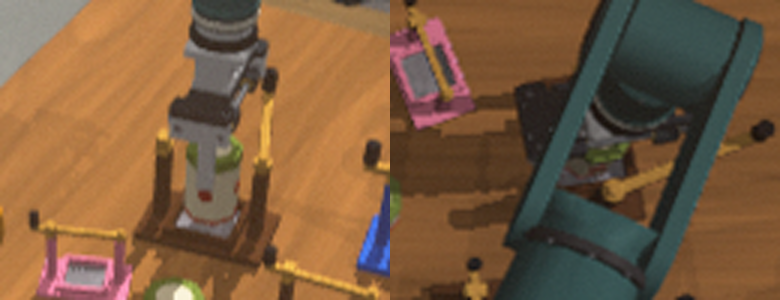

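The left half shows the canister between the posts, above the pocket floor and roughly centred in it. I'll take a settled reading before going lower.

```bash
python3 to.py .562 -.2095 .077 8; python3 - <<'E'
from h import *
for i in range(2):capture("side")
s=get_state();print(s["position"],s["force"],s["dq"].round(3))
im=capture("side");H,S,V=cv2.split(cv2.cvtColor(im,cv2.COLOR_RGB2HSV))
a=im[135:185,325:400,::-1];cv2.imwrite("pics/hov2.png",cv2.resize(a,None,fx=10,fy=10,interpolation=cv2.INTER_CUBIC))
E
```

```text
t 10.7 pos [ 0.5618 -0.2062  0.1077] yaw 8.07 tilt 0.16 F [ 0.19  0.57 -5.59] gap 0.0598 grip 30.0
shift now-axes cm [-0.02  0.34  3.07] after-turn cm [-0.03  0.33  3.07] turn tool z deg 0.07
align err rotvec deg (now axes) [-0.11  0.12  0.07]
[ 0.56376846 -0.20765316  0.11105225] [ 0.67020902  0.17816907 -3.93721879] [-0.005 -0.01  -0.018 -0.003 -0.004 -0.   ]
```

View pics/hov2.png

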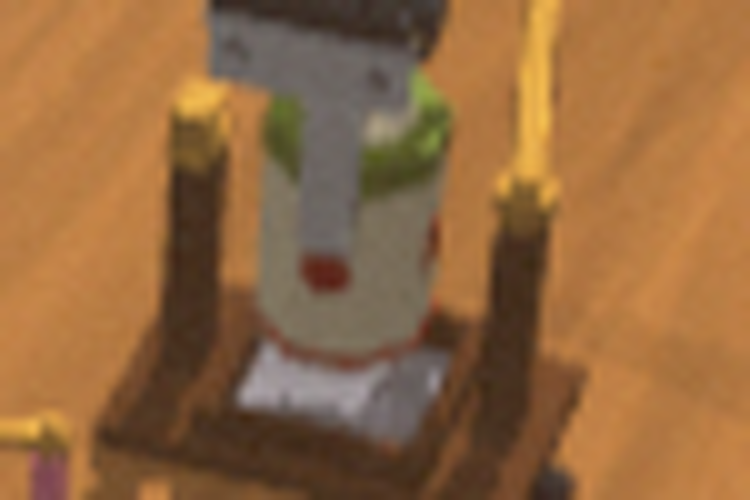

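```bash
python3 -m handwheel '[[5,[-0.15,0.12,0],[0,0,0]],[5,[0,0,0.5],[0,0,0]],[5,[0,0,0.5],[0,0,0]],[5,[0,0,0.5],[0,0,0]],[5,[0,0,0.3],[0,0,0]],[5,[0,0,0.3],[0,0,0]],[5,[0,0,0.2],[0,0,0]],[5,[0,0,0.2],[0,0,0]],[5,[0,0,0],[0,0,0]],[5,[0,0,0],[0,0,0]]]';python3 to.py .562 -.2095 .075 8
```

```text
t: 11.68
position: [0.561, -0.2091, 0.0834]
tcp_rot: [0.0, 0.998, 0.069, -0.0]
force: [-0.9, 0.7, -5.6]
finger_gap: 0.06
grip_force: 30.0
t 11.68 pos [ 0.561  -0.2091  0.0834] yaw 7.97 tilt 0.0 F [-0.86  0.75 -5.56] gap 0.06 grip 30.0
shift now-axes cm [0.09 0.05 0.84] after-turn cm [0.09 0.05 0.84] turn tool z deg -0.03
align err rotvec deg (now axes) [ 0.    0.   -0.03]
```

```bash
python3 -m handwheel '[[5,[0.08,0.05,0.2],[0,0,0]],[5,[0,0,0.2],[0,0,0]],[5,[0,0,0.15],[0,0,0]],[5,[0,0,0.1],[0,0,0]],[5,[0,0,0.1],[0,0,0]],[5,[0,0,0],[0,0,0]],[5,[0,0,0],[0,0,0]],[5,[0,0,0],[0,0,0]],[5,[0,0,0],[0,0,0]],[5,[0,0,0],[0,0,0]]]';python3 to.py .562 -.2095 .075 8
```

```text
t: 12.52
position: [0.5619, -0.2095, 0.0763]
tcp_rot: [0.0, 0.998, 0.069, 0.0]
force: [-1.1, 0.7, -1.4]
finger_gap: 0.0594
grip_force: 30.0
t 12.52 pos [ 0.5619 -0.2095  0.0763] yaw 7.97 tilt 0.01 F [-1.1   0.73 -1.42] gap 0.0594 grip 30.0
shift now-axes cm [0.01 0.   0.13] after-turn cm [0.01 0.   0.13] turn tool z deg -0.03
align err rotvec deg (now axes) [ 0.01 -0.01 -0.03]
```

```bash
python3 -m handwheel '[[5,[0,0,0.05],[0,0,0]],[5,[0,0,0],[0,0,0]],[6.5,[0,0,0],[0,0,0]],[7.5,[0,0,0],[0,0,0]],[9,[0,0,0],[0,0,0]],[9,[0,0,0],[0,0,0]],[9,[0,0,0],[0,0,0]],[9,[0,0,0],[0,0,0]],[9,[0,0,-1.5],[0,0,0]],[9,[0,0,-2],[0,0,0]]]';python3 -m handwheel '[[9,[0,0,-2.5],[0,0,0]],[9,[0,0,-2.5],[0,0,0]],[9,[0,0,-2.5],[0,0,0]],[9,[0,0,-2.5],[0,0,0]],[9,[0,-3,0],[0,0,0]],[9,[0,-3,0],[0,0,0]],[9,[0,-3,0],[0,0,0]],[9,[0,-3,0],[0,0,0]],[9,[0,-3,0],[0,0,0]],[9,[0,0,0],[0,0,0]]]';python3 - <<'E'
from h import *
a=capture("side");b=capture("top")
cv2.imwrite("pics/s2.png",a[:,:,::-1]);cv2.imwrite("pics/t2.png",b[:,:,::-1])
a=a[100:200,290:420,::-1];b=b[150:250,350:480,::-1]
cv2.imwrite("pics/set.png",np.hstack([cv2.resize(x,None,fx=3,fy=3,interpolation=cv2.INTER_CUBIC) for x in(a,b)]))
E
python3 to.py .55 -.35 .15 8
```

```text
t: 13.35
position: [0.5603, -0.2088, 0.1082]
tcp_rot: [-0.001, 0.998, 0.069, -0.002]
force: [1.0, -0.1, -1.0]
finger_gap: 0.0901
grip_force: 0.0
t: 14.18
position: [0.5405, -0.0563, 0.211]
tcp_rot: [-0.001, 0.997, 0.072, 0.0]
force: [0.6, -0.6, 1.1]
finger_gap: 0.09
grip_force: 0.0
t 14.28 pos [ 0.5411 -0.0602  0.2108] yaw 8.09 tilt 0.07 F [ 0.08 -1.12  0.54] gap 0.0898 grip 0.0
shift now-axes cm [-3.2  28.81  6.1 ] after-turn cm [-3.15 28.82  6.08] turn tool z deg 0.09
align err rotvec deg (now axes) [ 0.06 -0.04  0.09]
```

View pics/set.png

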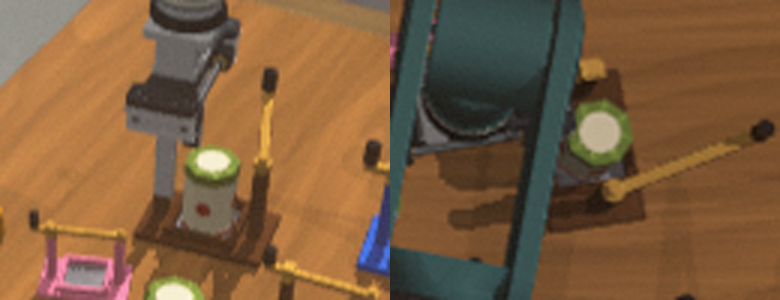

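The canister stands upright in the pocket, with its lid at about (602,131) in the right half, and the fingers are clear. The keeper hasn't moved; its knob is at (762,130).

```bash
python3 - <<'E'
from h import *
f=lambda U,V,z:ray("side",270+U/6-.4,110+V/6-.4,z)
k=f(658,103,.136);print("side knob",k)
for n,img,lo,hi in(("top","t2",(405,180),(440,215)),("side","s2",(350,140),(375,170))):
    im=cv2.imread(f"pics/{img}.png");H,S,V=cv2.split(cv2.cvtColor(im,cv2.COLOR_BGR2HSV))
    g=(H>28)&(H<75)&(S>60)&(V>60);w=np.zeros_like(g);w[lo[1]:hi[1],lo[0]:hi[0]]=1;g&=w
    hull=cv2.convexHull(np.argwhere(g)[:,::-1].astype(np.int32));e=cv2.moments(hull);print(n,ray(n,e['m10']/e['m00'],e['m01']/e['m00'],.100).round(4))
im=cv2.imread("pics/t2.png");V=im.max(2)
for s,c,l in blobs(V[180:205,460:490]<60,8):print("top knob",s,c+[460,180],ray("top",*(c+[460,180]),.143).round(4))
E
python3 to.py .553 -.357 .19 -70
```

```text
side knob [ 0.5501059  -0.35376241  0.136     ]
top [ 0.5645 -0.2111  0.1   ]
side [ 0.5595 -0.2089  0.1   ]
top knob [10 10  8  7 38] [473.76315789 193.18421053] [ 0.5555 -0.3576  0.143 ]
t 14.28 pos [ 0.5411 -0.0602  0.2108] yaw 8.09 tilt 0.07 F [ 0.08 -1.12  0.54] gap 0.0898 grip 0.0
shift now-axes cm [-3.   29.55  2.1 ] after-turn cm [28.29  9.03  2.08] turn tool z deg 78.09
align err rotvec deg (now axes) [ 2.000e-02 -7.000e-02  7.809e+01]
```

```bash
python3 -m handwheel '[[5,[-0.38,3.69,0],[0,0,0]],[5,[-0.38,3.69,0],[0,0,0]],[5,[-0.38,3.69,0],[0,0,0]],[5,[-0.38,3.69,0],[0,0,0]],[5,[-0.37,3.69,0],[0,0,0]],[5,[-0.37,3.69,0],[0,0,0]],[5,[-0.37,3.69,0],[0,0,0]],[5,[-0.37,3.69,0],[0,0,0]],[5,[0,0,0],[0,0,7.1]],[5,[0,0,0],[0,0,7.1]]]' 15;python3 -m handwheel '[[5,[0,0,0],[0,0,7.1]],[5,[0,0,0],[0,0,7.1]],[5,[0,0,0],[0,0,7.1]],[5,[0,0,0],[0,0,7.1]],[5,[0,0,0],[0,0,7.1]],[5,[0,0,0],[0,0,7.1]],[5,[0,0,0],[0,0,7.1]],[5,[0,0,0],[0,0,7.1]],[5,[0,0,0],[0,0,7.1]],[5,[0,0,0],[0,0,0]]]';python3 to.py .553 -.357 .14 -70
```

```text
t: 15.12
position: [0.5508, -0.362, 0.2087]
tcp_rot: [-0.0, 0.998, -0.06, -0.001]
force: [0.4, 0.5, 0.2]
finger_gap: 0.0493
grip_force: 0.0
t: 15.95
position: [0.5516, -0.3592, 0.21]
tcp_rot: [0.0, 0.817, -0.576, -0.0]
force: [0.2, -0.6, -0.1]
finger_gap: 0.0496
grip_force: 0.0
t 15.95 pos [ 0.5516 -0.3592  0.21  ] yaw -70.37 tilt 0.04 F [ 0.25 -0.64 -0.11] gap 0.0496 grip 0.0
shift now-axes cm [-0.17 -0.21  7.  ] after-turn cm [-0.16 -0.21  7.  ] turn tool z deg -0.37
align err rotvec deg (now axes) [ 0.04 -0.01 -0.37]
```

Descend and close on the knob.

```bash
python3 -m handwheel '[[5,[-0.15,-0.2,0],[0,0,0]],[5,[0,0,1.5],[0,0,0]],[5,[0,0,1.5],[0,0,0]],[5,[0,0,1.5],[0,0,0]],[5,[0,0,1.5],[0,0,0]],[5,[0,0,0.8],[0,0,0]],[5,[0,0,0],[0,0,0]],[1,[0,0,0],[0,0,0]],[1,[0,0,0],[0,0,0]],[1,[0,0,0],[0,0,0]]]' 10;python3 -m handwheel '[[1,[0,0,0],[0,0,0]],[1,[0,0,0],[0,0,0]],[1,[0,0,0],[0,0,0]],[1,[0,0,0],[0,0,0]],[1,[0,0,0],[0,0,0]],[1,[0,0,0],[0,0,0]],[1,[0,0,0],[0,0,0]],[1,[0,0,0],[0,0,0]],[1,[0,0,0],[0,0,0]],[1,[0,0,0],[0,0,0]]]';python3 to.py .553 -.357 .14 -70
```

```text
t: 16.78
position: [0.5543, -0.3559, 0.1441]
tcp_rot: [0.0, 0.819, -0.574, 0.001]
force: [-0.6, -0.4, 0.5]
finger_gap: 0.0335
grip_force: 0.0
t: 17.62
position: [0.5539, -0.3556, 0.1433]
tcp_rot: [0.0, 0.818, -0.575, 0.001]
force: [0.2, 0.7, 4.9]
finger_gap: 0.018
grip_force: 10.0
t 17.62 pos [ 0.5539 -0.3556  0.1433] yaw -70.13 tilt 0.09 F [0.19 0.72 4.92] gap 0.018 grip 10.0
shift now-axes cm [0.1  0.14 0.33] after-turn cm [0.1  0.14 0.33] turn tool z deg -0.13
align err rotvec deg (now axes) [-0.04 -0.08 -0.13]
```

```bash
python3 -m handwheel '[[1,[0,-0.3,-0.1],[0,0,-1.15]],[1,[-0.03,-0.94,0],[0,0,-3.6]],[1,[-0.03,-0.94,0],[0,0,-3.6]],[1,[-0.03,-0.94,0],[0,0,-3.6]],[1,[-0.03,-0.94,0],[0,0,-3.6]],[1,[-0.03,-0.94,0],[0,0,-3.6]],[1,[-0.03,-0.94,0],[0,0,-3.6]],[1,[-0.03,-0.94,0],[0,0,-3.6]],[1,[-0.03,-0.94,0],[0,0,-3.6]],[1,[0,0,0],[0,0,0]]]' 15;python3 to.py .61 -.32 .143 -40
```

```text
t: 18.45
position: [0.618, -0.3094, 0.1433]
tcp_rot: [-0.0, 0.94, -0.342, -0.0]
force: [-0.9, 0.7, 4.5]
finger_gap: 0.0174
grip_force: 15.0
t 18.45 pos [ 0.618  -0.3094  0.1433] yaw -39.94 tilt 0.07 F [-0.93  0.67  4.53] gap 0.0174 grip 15.0
shift now-axes cm [0.07 1.33 0.03] after-turn cm [0.07 1.33 0.03] turn tool z deg 0.06
align err rotvec deg (now axes) [-0.04  0.06  0.06]
```

```bash
python3 -m handwheel '[[1,[-0.03,-0.94,0],[0,0,-3.6]],[1,[-0.03,-0.94,0],[0,0,-3.6]],[1,[-0.03,-0.94,0],[0,0,-3.6]],[1,[-0.03,-0.94,0],[0,0,-3.6]],[1,[-0.03,-0.94,0],[0,0,-3.6]],[1,[-0.03,-0.94,0],[0,0,-3.6]],[1,[-0.03,-0.94,0],[0,0,-3.6]],[1,[-0.03,-0.94,0],[0,0,-3.6]],[1,[-0.03,-0.94,0],[0,0,-3.6]],[1,[-0.03,-0.94,0],[0,0,-3.6]]]';python3 to.py .6516 -.1966 .143 8
```

```text
t: 19.28
position: [0.6501, -0.2257, 0.1433]
tcp_rot: [0.0, 0.999, -0.036, -0.002]
force: [-5.6, -0.9, 5.4]
finger_gap: 0.0173
grip_force: 15.0
t 19.28 pos [ 0.6501 -0.2257  0.1433] yaw -4.12 tilt 0.26 F [-5.59 -0.88  5.44] gap 0.0173 grip 15.0
shift now-axes cm [-0.06 -2.91  0.03] after-turn cm [ 0.55 -2.86  0.03] turn tool z deg -12.12
align err rotvec deg (now axes) [ 1.000e-02  2.600e-01 -1.212e+01]
```

```bash
python3 -m handwheel '[[1,[-0.01,-0.52,0],[0,0,-2]],[1,[-0.01,-0.52,0],[0,0,-2]],[1,[-0.01,-0.52,0],[0,0,-2]],[1,[-0.01,-0.52,0],[0,0,-2]],[1,[-0.01,-0.3,0],[0,0,-2]],[1,[0,-0.2,0],[0,0,-2]],[1,[0,-0.2,0],[0,0,0]],[1,[0,-0.2,0],[0,0,0]],[1,[0,0,0],[0,0,0]],[1,[0,0,0],[0,0,0]]]' 20;python3 to.py .6516 -.1966 .143 8
```

```text
t: 20.12
position: [0.6491, -0.1982, 0.1433]
tcp_rot: [0.002, 0.998, 0.066, -0.002]
force: [-4.9, -3.1, 5.0]
finger_gap: 0.0175
grip_force: 20.0
t 20.12 pos [ 0.6491 -0.1982  0.1433] yaw 7.62 tilt 0.3 F [-4.92 -3.14  5.01] gap 0.0175 grip 20.0
shift now-axes cm [ 0.27 -0.13  0.03] after-turn cm [ 0.27 -0.12  0.03] turn tool z deg -0.38
align err rotvec deg (now axes) [ 0.17  0.25 -0.38]
```

Push on a little until the stop shows in the force.

```bash
python3 -m handwheel '[[1,[0,-0.2,0],[0,0,0]],[1,[0,-0.2,0],[0,0,0]],[1,[0,-0.1,0],[0,0,0]],[1,[0,0,0],[0,0,0]],[1,[0,0,0],[0,0,0]],[1,[0,0,0],[0,0,0]],[1,[0,0,0],[0,0,0]],[1,[0,0,0],[0,0,0]],[1,[0,0,0],[0,0,0]],[1,[0,0,0],[0,0,0]]]' 30;python3 to.py .6516 -.1966 .143 8
```

```text
t: 20.95
position: [0.649, -0.198, 0.1433]
tcp_rot: [0.006, 0.998, 0.065, -0.001]
force: [-1.5, -13.1, 2.4]
finger_gap: 0.0171
grip_force: 30.1
t 20.95 pos [ 0.649  -0.198   0.1433] yaw 7.44 tilt 0.65 F [ -1.49 -13.13   2.36] gap 0.0171 grip 30.1
shift now-axes cm [ 0.27 -0.1   0.03] after-turn cm [ 0.27 -0.1   0.03] turn tool z deg -0.56
align err rotvec deg (now axes) [ 0.63  0.17 -0.56]
```

```bash
python3 -m handwheel '[[1,[0,0.3,0],[0,0,0]],[3,[0,0,0],[0,0,0]],[4,[0,0,0],[0,0,0]],[4,[0,0,0],[0,0,0]],[4,[0,0,0],[0,0,0]],[4,[0,0,-1],[0,0,0]],[4,[0,0,-2],[0,0,0]],[4,[0,0,-2.5],[0,0,0]],[4,[0,0,-2.5],[0,0,0]],[4,[0,0,-2.5],[0,0,0]]]';python3 -m handwheel '[[4,[0,-3,0],[0,0,0]],[4,[0,-3,0],[0,0,0]],[4,[0,-3,0],[0,0,0]],[4,[0,-3,0],[0,0,0]],[4,[0,-3,0],[0,0,0]],[4,[0,-3,0],[0,0,0]],[4,[0,-3,0],[0,0,0]],[4,[0,-3,0],[0,0,0]],[4,[0,0,0],[0,0,0]],[4,[0,0,0],[0,0,0]]]';python3 - <<'E'
from h import *
a=capture("side");b=capture("top")
a=a[100:220,270:400,::-1];b=b[140:260,350:480,::-1]
cv2.imwrite("pics/end.png",np.hstack([cv2.resize(x,None,fx=3,fy=3,interpolation=cv2.INTER_CUBIC) for x in(a,b)]))
im=cv2.imread("pics/top0.png")
E
python3 to.py .65 0 .2 8
```

```text
t: 21.78
position: [0.6507, -0.1931, 0.2501]
tcp_rot: [-0.0, 0.998, 0.069, 0.0]
force: [0.4, -0.0, 0.2]
finger_gap: 0.0399
grip_force: 0.0
t: 22.62
position: [0.6179, 0.0459, 0.2493]
tcp_rot: [0.0, 0.998, 0.07, 0.001]
force: [-0.1, 0.1, 0.2]
finger_gap: 0.0399
grip_force: 0.0
t 22.72 pos [0.6182 0.0436 0.2489] yaw 7.82 tilt 0.06 F [-0.21 -0.8  -0.3 ] gap 0.0399 grip 0.0
shift now-axes cm [2.55 4.75 4.89] after-turn cm [2.54 4.76 4.89] turn tool z deg -0.18
align err rotvec deg (now axes) [ 0.05 -0.03 -0.18]
```

View pics/end.png

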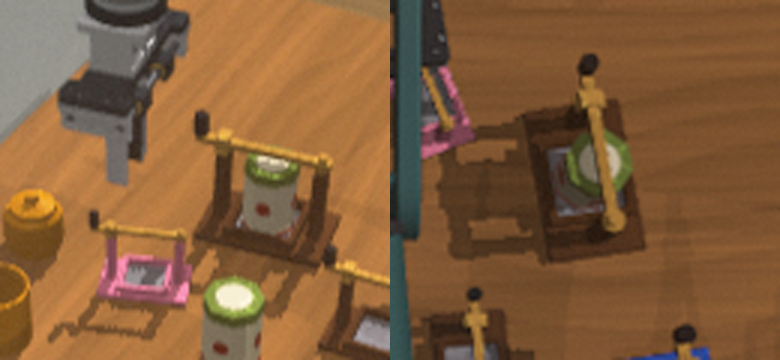

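The bar lies over the lid and inside the catch, with the knob at (588,64), catch at (592,97) and hinge at (613,220). The gripper is clear, so I'm handing in.

```bash
python3 -c "
from bench import *
print(get_state()['dq'].round(3));print(finish_job())"
```

```text
[-0.023  0.005  0.002 -0.    -0.002  0.   ]
the job is handed in; nothing more can be done
None
```

I handed the job in at about 23 s: the full canister (about 5.5 N when lifted) is in the large dark stand's pocket, the keeper is pushed against its stop, and the mug, honey pot and bowl were not touched; one light canister was lifted and set back down, the other never touched, and the judge gave no verdict.

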